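Pull out and clamp the mirror stand's outrigger leg

ROBOT

A 6-joint arm with a two-finger parallel gripper is mounted at the origin on the work surface. World frame = base frame: x ahead of the robot, y to its left, z up, the work surface at z = 0. Lengths are in m, angles in rad, forces in N, time in s.
With the tool pointing down it reaches from about 0.3 to 0.75 m from the base axis. Payload 8.5 kg.
Tool frame: the origin (TCP) lies on the centre line of the jaws, within the pads' length; the fingertips stand ahead of it and the grasp point (between the pads) lies 5 mm behind it (r.finger_overhang is the y of the fingertips in the tool frame, in m); y points along the fingers, z is the direction in which the jaws open and shut, and the axes are right-handed (so a half turn about y gives the same grasp; the last joint's range is limited). The gripper opens to 88 mm and grips with 3 to 60 N. Pads are 18 mm wide; open, the fingers measure 123 mm over their backs; the gripper's body (75 mm by 187 mm) begins 45 mm behind the grasp point.
Start: joints at [0.905, 0.381, 1.297, -0, 1.464, -0.215], TCP at [0.24, 0.495, 0.253] pointing down, gripper open.
Joint ranges: [-3.11, 3.11], [-0.89, 2.33], [0.22, 2.48], [-1.42, 4.56], [0.17, 2.85], [-2.88, 2.88]. Speed limits (rad/s): [2.39, 2.39, 3.14, 3.14, 3.14, 3.14].

INTERFACE

Orientations are given as a rotation vector (axis times angle).
In Python, from plant import r gives the robot as it stands.
- The arm moves only by the shell command python3 -m crank 'ROWS' [FORCE]. ROWS is JSON, a list of rows, each an object of numbers: "x", "y", "z": the shift along the tool's x, y, z each as a share of 200 mm, from -1 to 1; "spin": the turn about the tool's y as a share of 180 degrees, from -1 to 1; "gripper": the opening, from 0 (shut) to 1 (fully open). In form: [{"x": .., "y": .., "z": .., "spin": .., "gripper": ..}, ...]. A call has 1 to 10 rows; each row is the pose to reach, as a shift and turn from the pose measured when the call began, along the tool's axes at that moment, turning the shorter way round; what a row does not reach only later rows make up. A row lasts 1/10 s, in which the tool goes at most 50 mm and 8.59 degrees, less where a joint would pass 70% of its speed; a pose out of reach is approached as far as the arm can. A call with a number of a shift or a turn outside -1 to 1 is refused whole. A call with a gripper value outside its range is refused whole. The fingers move at their own pace and stop on an object; FORCE is the grip in N (left out, the last holds). Time passes only in rows, so rows that repeat a pose let the fingers close. It gives the time, the measured TCP pose, the force and the opening at its end, in the units of the state.
- r.read_state(): the state, without advancing time (a new reading comes with each control period).
- r.grab_frame(name): name is "scene" or "top"; returns (picture, depth): 384x512x3 uint8, blue, green, red; 384x512 float32, m along the optical axis (not along the pixel's ray), 0 where there is no reading.
- r.get_calibration(name): a dict with "fov_y" (degrees; the focal length in pixels is half the picture's height over the tangent of half this angle, whatever the lens; pixels are square), "cx", "cy" (the principal point, pixels), "distortion" ([k1, k2, p1, p2, k3] as OpenCV has them; the pictures are not rectified), "rvec" (rotation vector, rad) and "tvec" (3), from world to camera coordinates, as OpenCV has them. Camera axes: x right, y down, z forward; pixel columns grow to the right and rows downward; lengths in m; the calibration is good to about 2 mm. A picture is of the moment at which its call begins. get_calibration takes no time and is no camera call.
- r.close_job(): hands the job in, once; it reports no verdict.
Trained networks look in the newest picture that a camera, given by its name, has taken for a name from the list of things; names that differ only in an ending like _2 or _b are one class to them, and where a whole thing is asked for, a point or a joint stands for the part that bears it (a point fixed in the world has none). Each returns a list of dicts, best first, with "conf" (0 to 1); they miss things now and then, are a little off and sometimes report something else, mostly with a low value. They report only what shows in the picture. A call takes as long as a camera call. They do not tell look-alikes from the thing itself.
- r.search_frame(camera, label): "point" ([x, y, z] in m, in the coordinates of the camera as it stood for that picture, good to about 4 mm: the middle of the surface that is visible of it).
- r.outline_of(camera, label): "pixels" (384x512 bool, what is visible of it).
The state is a dict: "t": time; "qpos": joint angles; "qvel": joint speeds; "effort": joint torques, N m; "tool_pos": TCP position; "tool_rot": TCP orientation; "force": force on the tool from outside, world axes, zero at the start; "ft_torque": the same for the moment, N m; "opening": opening from 0.0 (shut) to 1.0 (fully open).
Only numpy, scipy, OpenCV 4.12 (cv2) and the standard library are available. Lean on these libraries where they do the work, as an engineer would, in place of code of your own. Each camera call takes 0.05 s, during which the arm holds its last target.

TASK

Pick up the white cup that stands in the way of the mirror stand's foot and set it down upright on the cork coaster. Then pull the stand's sprung sliding leg out until the black band on it lies between the two small pegs, hold it there and only then squeeze the clamp lever fully shut against the side of the leg; finish still holding the leg in your grip with the lever shut, do not let go. Leave everything else on the ledge where it is.

Things in the scene. Friction and masses are not known exactly. Their poses are not given: they have to be found in the camera images.
- stand: low shaving-mirror stand, fixed: base plate 200x150 mm, tilted round mirror at its rear (136 mm across, top 165 mm high), open-topped aluminium channel (30 mm wide, walls 58 mm high) in which a leg slides. Origin on the ledge under the leg's centre line at the channel's mouth; +x is the way the leg slides out, +y the lever's side. The fixed parts lie at x -300 to +10 mm
- leg: sliding leg: bar 20x20 mm, centre line 45 mm high, with an upright foot plate at its end, 14 mm thick (x), y -55 to +20 mm, 2 to 58 mm high. Origin at ledge height under the leg's centre line at the foot's inner (channel-side) face; axes as the stand's. Slides along x. Friction (3 N) and spring resist pulling out, about 10 N at the mark; let go there unclamped, it slides back 30 mm
- foot_face (a point): point of the foot plate's inner face on the leg's centre line, 45 mm high. It starts 52 to 70 mm from the stand's origin; at the mark it is 102 mm from it, at the end of travel 127 mm. Fingers let down on both sides of the bar between channel mouth and foot pull the foot out by pressing on this face (it is wide on the side away from the lever)
- band (a point): middle of the top of the black band (6 mm wide) around the leg, 132 mm behind the foot's inner face, 55 mm high
- index (a point): the length mark: point midway between two small dark pegs (5 mm square, tops 66 mm high) on the channel walls, 30 mm behind the stand's origin, 55 mm high; axes as the stand's. The leg is at its mark when the band is here
- lever (a joint): angle of the clamp lever, rad: 0 fully shut (parallel to the leg), 0.26 to 0.34 open at the start, 0.42 at most. Stays where left (friction 0.15 N m, more over the last 0.1 rad as its cam bites the leg). Shut, it clamps the leg (let go, the leg creeps back a few mm); its outer face is 21.5 mm from the leg's centre line: leg and shut lever are 31.5 mm wide and one gripper can straddle and squeeze both
- lever_pivot (a point): upright pivot of the lever, at x 0, y +18 mm of the stand, 46 mm high. The lever is a steel bar 7 mm thick, 37 to 55 mm high, swinging level, reaching 98 mm from the pivot beside the leg in the slide-out direction
- lever_tip (a point): free end of the lever, on its centre line, 46 mm high
- cup: white ceramic cup without handle, 58 mm across at the rim, 68 mm high, wall 4 mm, narrower at the foot, about 150 g; origin at the centre of its underside. It stands just outside the foot plate, in its way
- coaster: round cork coaster, 100 mm across, 4 mm thick, fixed; origin at the centre of its underside
- clipper: bystander, to be left alone: black hair clipper 190x42x36 mm, lying; origin at centre of underside
- comb: bystander, to be left alone: red comb 170x30x5 mm, lying; origin at centre of underside
- tray: bystander, to be left alone: stainless steel tray 130x220x25 mm; origin at centre of underside
- jar: bystander, to be left alone: squat amber jar 68 mm across, 60 mm high; origin at centre of underside
- bottle: bystander, to be left alone: clear bottle 60 mm across, 150 mm high; origin at centre of underside
- brush: bystander, to be left alone: upright shaving brush 38 mm across, 100 mm high; origin at centre of underside
Mind the look-alikes: they are no part of the job. Of the things shaped like the coaster, the cork one is meant.

How it is judged:
On the way, in this order (a step that is already met when the one before it is completed fails the run):
1. the cup stands upright on the coaster and is let go (horizontal distance between cup and coaster below 0.028 m and angle between cup's own z axis and vertical below 0.15 rad and height (world z) of cup between 0.002 and 0.009 m and contact force between the fingers and cup below 0.05 N), for 0.3 s.
2. the fingers hold the leg with its band between the pegs, the lever still open (x of band in the frame of index between -0.005 and 0.005 m and contact force between the fingers and leg above 2 N and value of joint lever above 0.13 rad), for 0.15 s.
3. the lever is fully shut with the leg held at the mark (x of band in the frame of index between -0.005 and 0.005 m and contact force between the fingers and leg above 2 N and value of joint lever below 0.06 rad), for 0.3 s.
At the end, for the whole second after the job is handed in: The cup stands upright and released, wholly on the coaster (centre within 28 mm), the band is within 5 mm of the line between the pegs, the lever is shut (below 0.06 rad), the fingers press on the leg with more than 2 N, and no bystander has moved more than 30 mm (all of step 1 and all of step 3 and not (distance of any of clipper, comb, tray, jar, bottle, brush from where it was at the start of the episode above 0.03 m)); the arm keeps its last pose, push and grip.
It fails at once if the lever is closed more than halfway while the band is over 8 mm off the pegs (value of joint lever below 0.12 rad and not (x of band in the frame of index between -0.008 and 0.008 m)).
It fails at once if the cup is tipped (angle between cup's own z axis and vertical above 0.5 rad).
It fails at once if the cup is let go in the air (height (world z) of cup above 0.025 m and contact force between anything else and cup below 0.02 N).
It fails at once if a bystander is moved (distance of any of clipper, comb, tray, jar, bottle, brush from where it was at the start of the episode above 0.03 m).
It also fails if it takes over 51 s, if anything falls off the work surface, if the arm or the gripper's body presses on something with over 40 N, if the wrist force passes 120 N, or if a joint passes its speed limit or range.

## Working session

There is one attempt and no reset: what is moved stays moved. The work goes in short steps, Python scripts to look and compute and a shell command to move; the robot and the scene stay as the last step left them, time stands still between calls to the robot, and variables do not carry over. Pictures are saved under pics/ and viewed, and the job is handed in when it is done.

```bash
ls; mkdir -p pics; cat > h.py <<'E'
import numpy as np, cv2
from plant import r
from scipy.spatial.transform import Rotation as R
def cal(n):
    c=r.get_calibration(n); f=192/np.tan(np.radians(c['fov_y']/2))
    K=np.array([[f,0,c['cx']],[0,f,c['cy']],[0,0,1.]]); return K,np.array(c['distortion'],float),np.array(c['rvec'],float),np.array(c['tvec'],float)
def c2w(n,p):
    K,d,rv,tv=cal(n); return R.from_rotvec(rv).as_matrix().T@(np.array(p)-tv)
def w2p(n,P):
    K,d,rv,tv=cal(n); return cv2.projectPoints(np.array(P,float).reshape(-1,1,3),rv,tv,K,d)[0].reshape(-1,2)
def ray(n,uv):
    K,d,rv,tv=cal(n); Rm=R.from_rotvec(rv).as_matrix()
    u=cv2.undistortPoints(np.array(uv,float).reshape(-1,1,2),K,d).reshape(-1,2)
    return -Rm.T@tv,(Rm.T@np.c_[u,np.ones(len(u))].T).T
def atz(n,uv,z):
    o,D=ray(n,uv); return o+D*((z-o[2])/D[:,2])[:,None]
def cloud(n,dep):
    vv,uu=np.mgrid[0:384,0:512]; K,d,rv,tv=cal(n); Rm=R.from_rotvec(rv).as_matrix()
    u=cv2.undistortPoints(np.stack([uu,vv],-1).reshape(-1,1,2).astype(float),K,d).reshape(-1,2)
    C=np.c_[u,np.ones(len(u))]*dep.reshape(-1,1)
    return ((C-tv)@Rm).reshape(384,512,3)
E
cat > a.py <<'E'
from h import *
print(r.read_state())
for n in('scene','top'):
    im,d=r.grab_frame(n); cv2.imwrite(f'pics/{n}0.png',cv2.resize(im,(768,576),interpolation=cv2.INTER_CUBIC)); np.savez(f'{n}0.npz',im=im,d=d)
    print(n,r.get_calibration(n))
    for l in ['cup','coaster','foot_face','band','index','lever','lever_pivot','lever_tip','stand','clipper','comb','tray','jar','bottle','brush','leg']:
        try:
            for o in r.search_frame(n,l)[:3]: print(n,l,round(o['conf'],2),c2w(n,o['point']).round(4))
        except Exception as e: print(l,e)
print(r.finger_overhang,r.read_state()['t'])
E
python3 a.py
```

```text
pics
{'t': 0.0, 'qpos': array([ 9.04726076e-01,  3.81166661e-01,  1.29822564e+00, -1.96707722e-05,
        1.46361704e+00, -2.15300724e-01]), 'qvel': array([-0.00032319,  0.00222063, -0.0011193 , -0.00190638,  0.0013541 ,
        0.00105047]), 'effort': array([ 1.16038937e-03, -4.37907422e+01, -2.24566573e+01,  7.15961843e-02,
        3.49710428e-02, -7.07717686e-05]), 'tool_pos': array([0.23945538, 0.49485048, 0.25216536]), 'tool_rot': array([-1.54303244,  0.35401538, -0.35308734]), 'force': array([ 0.58353534,  0.31309267, -0.9491043 ]), 'ft_torque': array([-0.039258  , -0.00200409, -0.01992434]), 'opening': 0.9995996724935567}
scene {'fov_y': 50.67871894605114, 'cx': 250.85977806923086, 'cy': 193.54029897326362, 'distortion': array([0.03364191, 0.        , 0.        , 0.        , 0.        ]), 'rvec': array([ 2.13855029,  1.3269348 , -0.49946814]), 'tvec': array([-0.12891478, -0.37006134,  1.2691474 ])}
scene coaster 0.93 [ 0.382  -0.3845  0.0047]
scene coaster 0.89 [ 0.5403 -0.3042  0.0042]
scene coaster 0.86 [ 0.5643 -0.4607  0.0024]
scene foot_face 0.59 [0.529  0.0752 0.0523]
s
[... 1137 characters left out ...]
.5155 0.1252 0.0583]
top foot_face 0.16 [ 0.7108 -0.3079  0.0071]
top band 0.97 [0.5156 0.1189 0.0529]
top index 0.97 [0.4909 0.2913 0.0593]
top index 0.57 [0.5666 0.0975 0.0556]
top lever_pivot 0.55 [0.4875 0.2943 0.0509]
top lever_tip 0.49 [0.566  0.0996 0.0571]
top stand 0.93 [0.4902 0.2931 0.0545]
top clipper 0.77 [ 0.3858 -0.0641  0.0363]
top clipper 0.19 [0.3728 0.1395 0.0017]
top tray 0.94 [ 0.7115 -0.3105  0.0054]
top jar 0.76 [ 0.7341 -0.0755  0.0595]
top jar 0.3 [0.4874 0.2952 0.0565]
top bottle 0.76 [0.7507 0.0706 0.1015]
top bottle 0.39 [0.5182 0.1239 0.0543]
top brush 0.81 [ 0.3338 -0.2599  0.0954]
top leg 0.85 [0.5159 0.1209 0.0537]
top leg 0.37 [0.4926 0.2939 0.056 ]
0.014 1.7
```

View pics/top0.png

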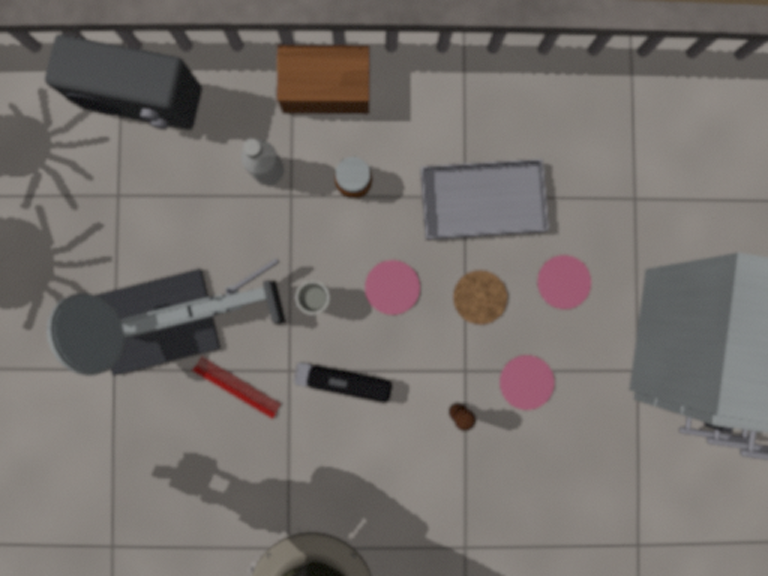

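View pics/scene0.png

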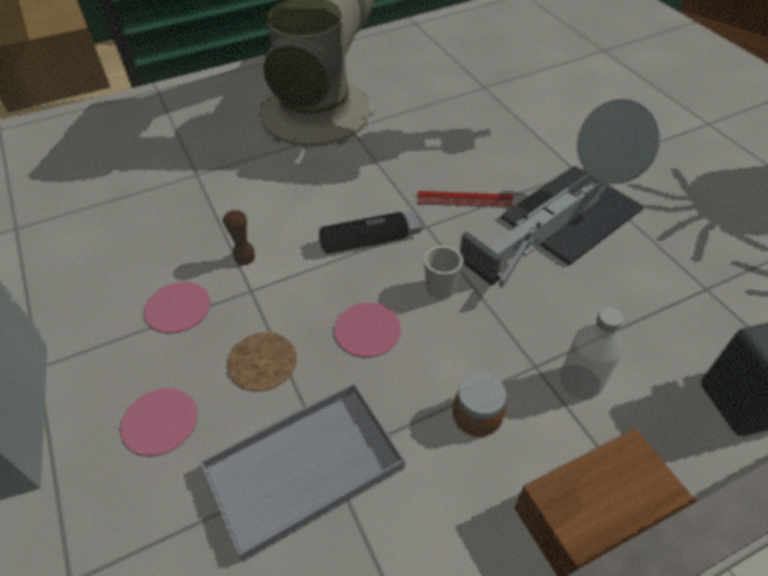

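Candidates (top picture, 768×576): the cup-like thing is only the white cup (312,297). Coaster-like discs are pink (392,288), pink (564,282), pink (527,382) and cork (480,297). I choose cork, and will check it in a close crop.

```bash
python3 - <<'E'
from h import *
z=np.load('top0.npz'); im,d=z['im'],z['d']
def crop(im,x0,y0,x1,y1,s): return cv2.resize(im[y0:y1,x0:x1],None,fx=s,fy=s,interpolation=cv2.INTER_CUBIC)
a=crop(im,30,160,230,260,4); b=crop(im,190,160,390,260,4)
cv2.imwrite('pics/crop_top.png',np.vstack([a,b])[:600])
z2=np.load('scene0.npz')
cv2.imwrite('pics/crop_scene.png',crop(z2['im'],270,100,450,220,4))
np.savez('clouds.npz',top=cloud('top',d),scene=cloud('scene',z2['d']))
E
```

```text
(no output)
```

View pics/crop_top.png

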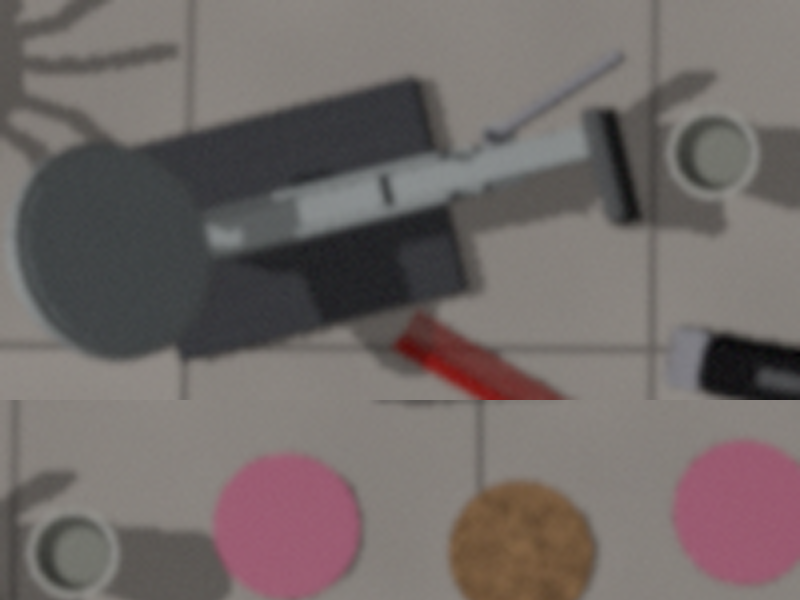

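View pics/crop_scene.png

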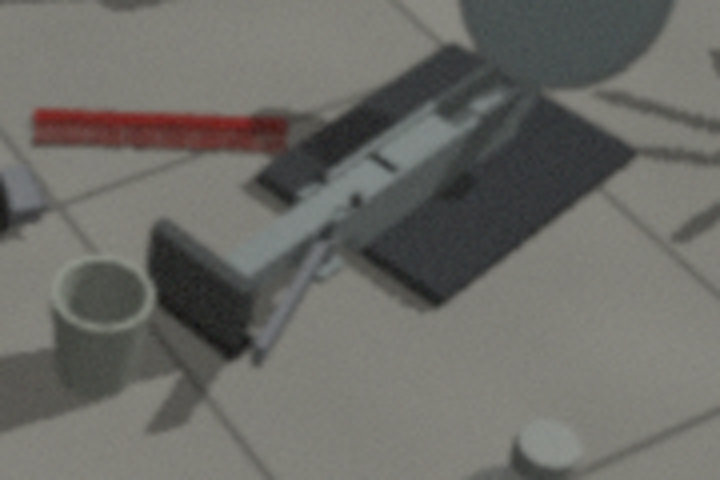

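```bash
python3 - <<'E'
from h import *
c=np.load('clouds.npz'); 
P=lambda u,v,z: atz('top',[[30+u/4,160+v/4]],z)[0].round(4)
print('cup rim',P(713,153,.068)); 
print('band',P(388,190,.055)); print('bar end',P(585,143,.055)); print('bar mid near peg', P(470,170,.055))
print('pegs',P(462,152,.066),P(476,190,.066))
print('foot corners',P(597,110,.058),P(612,110,.058),P(638,217,.058),P(620,222,.058))
print('lever tip',P(620,56,.055),'pivot',P(495,136,.055)); 
print('base corners',P(415,78,.01),P(467,290,.01))
z=np.load('top0.npz')['im']; hsv=cv2.cvtColor(z,cv2.COLOR_BGR2HSV)
# cork
m=((hsv[...,0]>8)&(hsv[...,0]<25)&(hsv[...,1]>70)); m[:,:280]=0;m[:,350:]=0;m[:170]=0;m[230:]=0
v,u=np.nonzero(m); print('cork top',u.mean(),v.mean(),m.sum(),atz('top',[[u.mean(),v.mean()]],.004))
for n in('top','scene'):
    W=c[n]; 
    for nm,z0,z1,box in [('cup',.06,.075,(.46,.6,-.05,.05)),('bar',.05,.06,(.44,.56,.0,.33)),('peg',.061,.07,(.44,.56,.1,.33))]:
        x0,x1,y0,y1=box; s=(W[...,2]>z0)&(W[...,2]<z1)&(W[...,0]>x0)&(W[...,0]<x1)&(W[...,1]>y0)&(W[...,1]<y1)
        Q=W[s]; print(n,nm,len(Q),Q.mean(0).round(4) if len(Q) else '',Q.min(0).round(3) if len(Q) else '',Q.max(0).round(3) if len(Q) else '')
E
```

```text
cup rim [ 0.5289 -0.0081  0.068 ]
band [0.5046 0.2019 0.055 ]
bar end [0.5354 0.0755 0.055 ]
bar mid near peg [0.5177 0.1492 0.055 ]
pegs [0.5289 0.1517 0.066 ] [0.5048 0.1424 0.066 ]
foot corners [0.5565 0.0675 0.058 ] [0.5565 0.0579 0.058 ] [0.4881 0.0405 0.058 ] [0.4848 0.052  0.058 ]
lever tip [0.5915 0.0536 0.055 ] pivot [0.5396 0.1334 0.055 ]
base corners [0.5803 0.1988 0.01  ] [0.4383 0.1617 0.01  ]
cork top 319.80281690140845 197.920523138833 994 [[ 0.53300653 -0.30359032  0.004     ]]
top cup 119 [ 0.5285 -0.0058  0.0666] [ 0.502 -0.035  0.06 ] [0.558 0.021 0.071]
top bar 1007 [0.5135 0.1618 0.0554] [0.464 0.001 0.05 ] [0.558 0.324 0.06 ]
top peg 85 [0.4827 0.2903 0.0655] [0.442 0.136 0.061] [0.539 0.33  0.07 ]
scene cup 205 [ 0.5318 -0.0051  0.0657] [ 0.504 -0.034  0.06 ] [0.561 0.024 0.071]
scene bar 1093 [0.5166 0.1615 0.0556] [0.464 0.002 0.05 ] [0.56  0.329 0.06 ]
scene peg 100 [0.4837 0.2918 0.0656] [0.441 0.139 0.061] [0.543 0.33  0.07 ]
```

```bash
python3 - <<'E'
from h import *
im=np.load('top0.npz')['im']; a=cv2.resize(im[170:220,115:195],None,fx=10,fy=10,interpolation=cv2.INTER_CUBIC)
cv2.imwrite('pics/z_top.png',cv2.convertScaleAbs(a,alpha=1.4))
im=np.load('scene0.npz')['im']; a=cv2.resize(im[125:195,305:385],None,fx=8,fy=8,interpolation=cv2.INTER_CUBIC)
cv2.imwrite('pics/z_scene.png',cv2.convertScaleAbs(a,alpha=1.4))
s=r.read_state(); print(R.from_rotvec(s['tool_rot']).as_matrix().round(3), s['tool_pos'])
for n in('top','scene'): print(n,ray(n,[[256,192]])[0])
E
```

```text
[[ 0.9    0.     0.436]
 [-0.436  0.     0.9  ]
 [ 0.    -1.     0.   ]] [0.23961746 0.49504502 0.25275756]
top [ 0.49834104 -0.10973278  1.06610098]
scene [ 1.04658321 -0.35356703  0.73753201]
```

View pics/z_top.png

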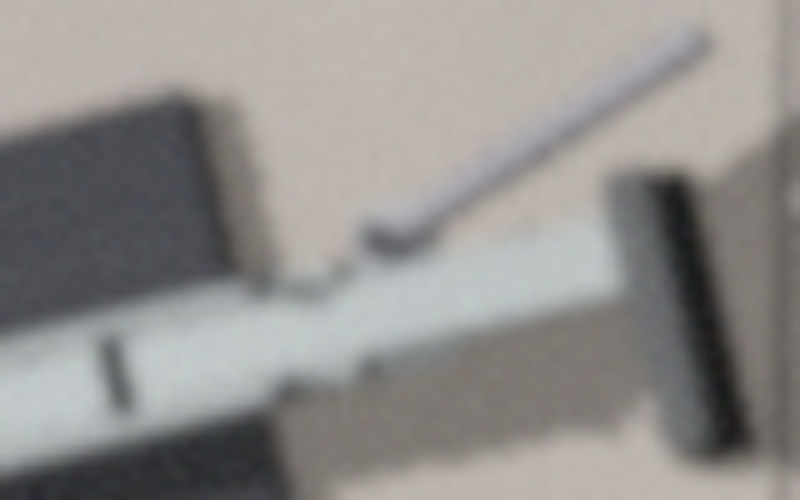

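View pics/z_scene.png

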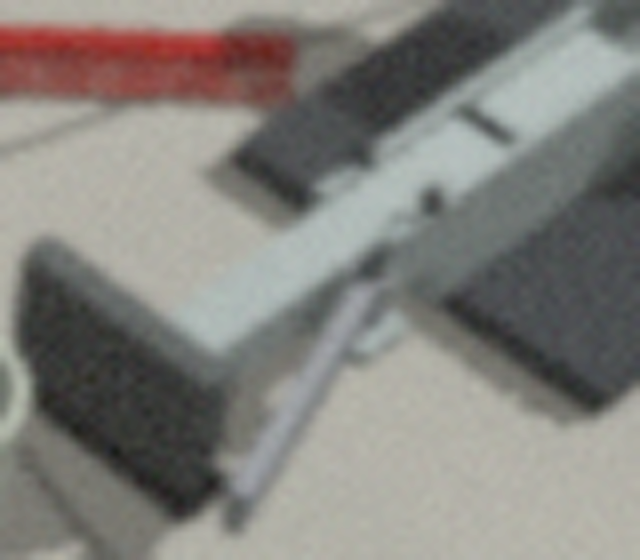

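```bash
python3 - <<'E'
from h import *
T=lambda u,v,z: atz('top',[[115+u/10,170+v/10]],z)[0]
S=lambda u,v,z: atz('scene',[[305+u/8,125+v/8]],z)[0]
p1,p2=T(262,288,.065),T(290,384,.065); b=T(117,376,.055); f=T(617,260,.055)
print('top pegs',p1,p2,(p1+p2)/2,'band',b,'foot',f)
q1,q2=S(432,199,.063),S(366,159,.063); bs=S(487,123,.055); fs=S(200,330,.055)
print('scene pegs',q1,q2,(q1+q2)/2,'band',bs,'foot',fs)
for B,F,I in((b,f,(p1+p2)/2),(bs,fs,(q1+q2)/2)):
    d=(F-B)[:2]; L=np.linalg.norm(d); d/=L; n=np.array([-d[1],d[0]])
    print('L',L,'yaw',np.degrees(np.arctan2(d[1],d[0])),'travel',(I-B)[:2]@d,'lat',(I-B)[:2]@n)
    O=I[:2]+.03*d; print('origin',O)
    for nm,p in(('tipT',T(705,42,.055)),('tipS',S(233,525,.046)),('pivT',T(393,240,.055)),('cup',np.array([.529,-.007])),('foot-y T',T(680,450,.058)),('foot+y T',T(620,185,.058))): print(nm,p,'stand',((p[:2]-O)@d).round(4),((p[:2]-O)@n).round(4))
E
```

```text
top pegs [0.52683575 0.16287218 0.065     ] [0.50245634 0.15536639 0.065     ] [0.51464605 0.15911929 0.065     ] band [0.50433858 0.20263028 0.055     ] foot [0.53472228 0.07433015 0.055     ]
scene pegs [0.53277498 0.16784575 0.063     ] [0.50993369 0.16053817 0.063     ] [0.52135433 0.16419196 0.063     ] band [0.50713585 0.20808353 0.055     ] foot [0.54078525 0.08352345 0.055     ]
L 0.13184875367286433 yaw -76.67680900784957 travel 0.044715215385558484 lat 3.2175800819210674e-06
origin [0.52155936 0.12992672]
tipT [0.5910047 0.0523518 0.055    ] stand 0.0915 0.0497
tipS [0.60095004 0.05653576 0.046     ] stand 0.0897 0.0603
pivT [0.53961394 0.13202759 0.055     ] stand 0.0021 0.0181
cup [ 0.529 -0.007] stand 0.135 -0.0243
foot-y T [0.48607135 0.05711491 0.058     ] stand 0.0627 -0.0513
foot+y T [0.55385874 0.07324568 0.058     ] stand 0.0626 0.0184
L 0.12902517497575433 yaw -74.88263341723439 travel 0.04608078313637486 lat 0.0022796352392652286
origin [0.52917825 0.13523015]
tipT [0.5910047 0.0523518 0.055    ] stand 0.0961 0.0381
tipS [0.60095004 0.05653576 0.046     ] stand 0.0947 0.0488
pivT [0.53961394 0.13202759 0.055     ] stand 0.0058 0.0092
cup [ 0.529 -0.007] stand 0.1373 -0.0373
foot-y T [0.48607135 0.05711491 0.058     ] stand 0.0642 -0.062
foot+y T [0.55385874 0.07324568 0.058     ] stand 0.0663 0.0077
```

```bash
cat > go.py <<'E'
from h import *
import sys
x,y,z,yaw=map(float,sys.argv[1:5]) # yaw: world deg of tool z
s=r.read_state(); M=R.from_rotvec(s['tool_rot']).as_matrix()
d=M.T@(np.array([x,y,z])-s['tool_pos'])/.2
cur=np.degrees(np.arctan2(M[1,2],M[0,2])); a=(yaw-cur+180)%360-180
print('shares',d.round(3),'spin',round(-a/180,3),'t',round(s['t'],2),'pos',s['tool_pos'].round(4),'yaw',cur.round(2),'F',s['force'].round(1),'open',round(s['opening'],3),'q6',s['qpos'].round(2), 'tilt',M[:,1].round(3))
E
python3 go.py .53 -.006 .2 13.7
```

```text
shares [ 2.398  0.264 -1.622] spin 0.28 t 1.7 pos [0.2396 0.495  0.2528] yaw 64.17 F [-1.   0.5 -0.4] open 1.003 q6 [ 0.9   0.38  1.3  -0.    1.46 -0.22] tilt [ 0.  0. -1.]
```

```bash
python3 -m crank '[{"x":0.15,"y":0,"z":-0.1,"spin":0.04,"gripper":1},{"x":0.32,"y":0,"z":-0.22,"spin":0.08,"gripper":1},{"x":0.5,"y":0,"z":-0.34,"spin":0.12,"gripper":1},{"x":0.67,"y":0,"z":-0.46,"spin":0.16,"gripper":1},{"x":0.84,"y":0,"z":-0.57,"spin":0.2,"gripper":1},{"x":1,"y":0,"z":-0.68,"spin":0.24,"gripper":1},{"x":1,"y":0,"z":-0.68,"spin":0.28,"gripper":1}]' 15; python3 go.py .53 -.006 .15 13.7
```

```text
t: 2.4
tool_pos: [0.3623, 0.2826, 0.2529]
tool_rot: [-1.31, 1.037, -1.038]
force: [-0.0, 1.4, 0.0]
opening: 1.006
shares [1.596 0.516 0.487] spin -0.003 t 2.4 pos [0.3623 0.2826 0.2529] yaw 13.21 F [-0.   1.4  0. ] open 1.006 q6 [ 0.4   0.22  1.53 -0.    1.39  0.17] tilt [ 0.001 -0.001 -1.   ]
```

```bash
python3 -m crank '[{"x":0.2,"y":0.02,"z":0.06,"spin":0,"gripper":1},{"x":0.42,"y":0.06,"z":0.12,"spin":0,"gripper":1},{"x":0.64,"y":0.12,"z":0.2,"spin":0,"gripper":1},{"x":0.84,"y":0.2,"z":0.27,"spin":0,"gripper":1},{"x":1,"y":0.28,"z":0.33,"spin":0,"gripper":1}]'; python3 go.py .53 -.006 .09 13.7
```

```text
t: 2.9
tool_pos: [0.4733, 0.1008, 0.1967]
tool_rot: [-1.309, 1.037, -1.04]
force: [-0.7, 0.1, -0.5]
opening: 0.998
shares [0.584 0.534 0.154] spin -0.003 t 2.9 pos [0.4733 0.1008 0.1967] yaw 13.14 F [-0.7  0.1 -0.5] open 0.998 q6 [-0.04  0.32  1.57 -0.    1.25 -0.26] tilt [ 0.002 -0.001 -1.   ]
```

```bash
python3 go.py .53 -.006 .16 13.7 | cut -c1-80
```

```text
shares [0.584 0.184 0.154] spin -0.003 t 2.9 pos [0.4733 0.1008 0.1967] yaw 13.1
```

```bash
python3 -m crank '[{"x":0.2,"y":0.05,"z":0.05,"spin":-0.003,"gripper":1},{"x":0.4,"y":0.1,"z":0.1,"spin":-0.003,"gripper":1},{"x":0.55,"y":0.18,"z":0.15,"spin":-0.003,"gripper":1},{"x":0.584,"y":0.2,"z":0.154,"spin":-0.003,"gripper":1},{"x":0.584,"y":0.25,"z":0.154,"spin":-0.003,"gripper":1},{"x":0.584,"y":0.25,"z":0.154,"spin":-0.003,"gripper":1}]'; python3 go.py .53 -.006 .04 13.7; python3 - <<'E'
from h import *
for n in('top','scene'):
    im,d=r.grab_frame(n); np.savez(f'{n}1.npz',im=im,d=d)
    a=im[140:260,130:290] if n=='top' else im[90:210,230:390]
    cv2.imwrite(f'pics/{n}1.png',cv2.convertScaleAbs(cv2.resize(a,None,fx=4,fy=4,interpolation=cv2.INTER_CUBIC),alpha=1.3))
E
```

```text
t: 3.5
tool_pos: [0.5289, -0.0049, 0.1459]
tool_rot: [-1.313, 1.032, -1.031]
force: [-0.5, -0.8, 0.6]
opening: 0.998
shares [0.007 0.53  0.004] spin 0.0 t 3.5 pos [ 0.5289 -0.0049  0.1459] yaw 13.72 F [-0.5 -0.8  0.6] open 0.998 q6 [-0.23  0.45  1.52 -0.    1.17 -0.47] tilt [-0.001  0.    -1.   ]
```

View pics/scene1.png

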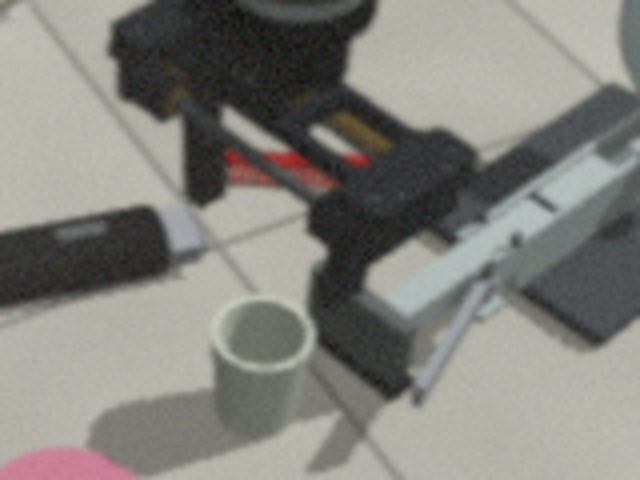

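View pics/top1.png

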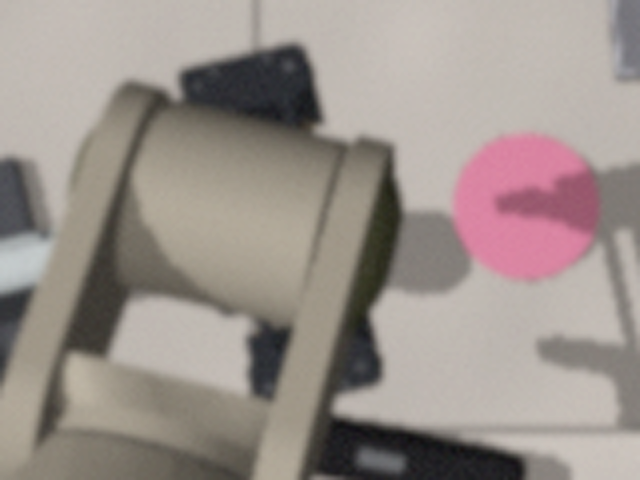

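```bash
python3 - <<'E'
from h import *
s=r.read_state();M=R.from_rotvec(s['tool_rot']).as_matrix();p=s['tool_pos']
pts=[p+M@np.array([dx,.014,dz]) for dz in(-.061,-.044,.044,.061) for dx in(-.009,.009)]
uv=w2p('scene',pts); q=(uv-[230,90])*4; print(q.round(0))
im=cv2.imread('pics/scene1.png')
for a in q: cv2.circle(im,tuple(int(i) for i in a),3,(0,0,255),-1)
# cup rim predicted
for c,col in(((.529,-.006),(0,255,0)),((.533,-.003),(255,0,0))):
  th=np.linspace(0,6.28,40); u=(w2p('scene',np.c_[c[0]+.029*np.cos(th),c[1]+.029*np.sin(th),0*th+.068])-[230,90])*4
  cv2.polylines(im,[u.astype(int).reshape(-1,1,2)],True,col,1)
cv2.imwrite('pics/scene1b.png',im)
E
```

```text
[[201. 178.]
 [177. 192.]
 [222. 194.]
 [198. 208.]
 [338. 281.]
 [313. 298.]
 [362. 299.]
 [337. 316.]]
```

View pics/scene1b.png

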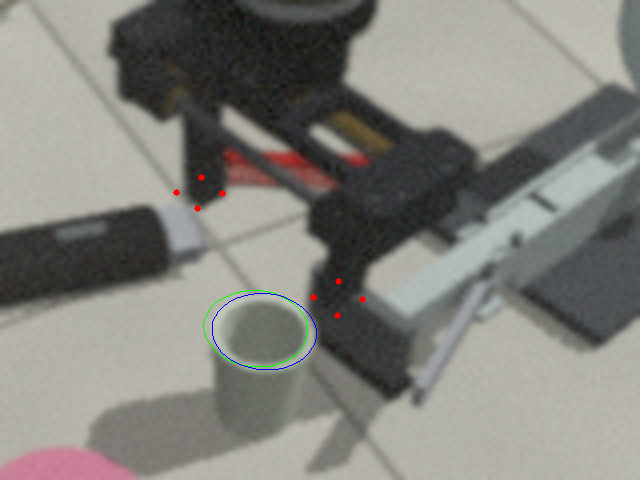

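```bash
python3 -m crank '[{"x":0.008,"y":0.12,"z":0,"spin":0,"gripper":1},{"x":0.008,"y":0.25,"z":0,"spin":0,"gripper":1},{"x":0.008,"y":0.37,"z":0,"spin":0,"gripper":1},{"x":0.008,"y":0.48,"z":0,"spin":0,"gripper":1},{"x":0.008,"y":0.53,"z":0,"spin":0,"gripper":1},{"x":0.008,"y":0.53,"z":0,"spin":0,"gripper":1}]' 15; python3 go.py .529 -.0065 .04 13.7
```

```text
t: 4.2
tool_pos: [0.5296, -0.0057, 0.0408]
tool_rot: [-1.314, 1.029, -1.03]
force: [-0.1, -0.4, 0.4]
opening: 1.003
shares [ 0.003  0.004 -0.004] spin 0.001 t 4.2 pos [ 0.5296 -0.0057  0.0408] yaw 13.82 F [-0.1 -0.4  0.4] open 1.003 q6 [-0.23  0.6   1.63 -0.    0.91 -0.48] tilt [ 0. -0. -1.]
```

Close on the cup.

```bash
python3 -m crank '[{"x":0,"y":0,"z":0,"spin":0,"gripper":0.75},{"x":0,"y":0,"z":0,"spin":0,"gripper":0.65},{"x":0,"y":0,"z":0,"spin":0,"gripper":0.55},{"x":0,"y":0,"z":0,"spin":0,"gripper":0.4},{"x":0,"y":0,"z":0,"spin":0,"gripper":0.4},{"x":0,"y":0,"z":0,"spin":0,"gripper":0.4}]' 15; python3 go.py .529 -.0065 .04 13.7
```

```text
t: 4.8
tool_pos: [0.53, -0.0058, 0.0412]
tool_rot: [-1.313, 1.029, -1.031]
force: [1.1, 0.2, 3.1]
opening: 0.628
shares [ 0.002  0.006 -0.006] spin 0.001 t 4.8 pos [ 0.53   -0.0058  0.0412] yaw 13.81 F [1.1 0.2 3.1] open 0.628 q6 [-0.23  0.6   1.63 -0.    0.91 -0.48] tilt [ 0.001 -0.    -1.   ]
```

```bash
python3 -m crank '[{"x":0,"y":-0.03,"z":0,"spin":0,"gripper":0.4},{"x":0,"y":-0.08,"z":0,"spin":0,"gripper":0.4},{"x":0,"y":-0.14,"z":0,"spin":0,"gripper":0.4},{"x":0,"y":-0.2,"z":0,"spin":0,"gripper":0.4},{"x":0,"y":-0.23,"z":0,"spin":0,"gripper":0.4},{"x":0,"y":-0.23,"z":0,"spin":0,"gripper":0.4}]' 15; python3 go.py .534 -.304 .085 13.7;  python3 - <<'E'
from h import *
for n in('scene',):
    im,d=r.grab_frame(n); np.savez(f'{n}2.npz',im=im,d=d)
    a=im[90:210,230:390]
    cv2.imwrite(f'pics/{n}2.png',cv2.convertScaleAbs(cv2.resize(a,None,fx=4,fy=4,interpolation=cv2.INTER_CUBIC),alpha=1.3))
E
```

```text
t: 5.4
tool_pos: [0.5303, -0.0058, 0.0884]
tool_rot: [-1.312, 1.027, -1.032]
force: [0.2, -0.2, -1.8]
opening: 0.627
shares [ 1.452  0.019 -0.338] spin 0.001 t 5.4 pos [ 0.5303 -0.0058  0.0884] yaw 13.81 F [ 0.2 -0.2 -1.8] open 0.627 q6 [-0.23  0.53  1.59 -0.    1.02 -0.48] tilt [ 0.003 -0.001 -1.   ]
```

View pics/scene2.png

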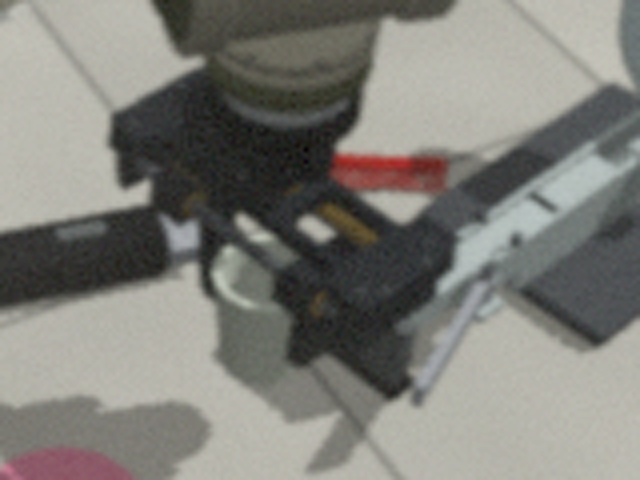

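```bash
python3 -m crank '[{"x":0.05,"y":0,"z":-0.01,"spin":0,"gripper":0.4},{"x":0.15,"y":0,"z":-0.03,"spin":0,"gripper":0.4},{"x":0.28,"y":0,"z":-0.06,"spin":0,"gripper":0.4},{"x":0.42,"y":0,"z":-0.1,"spin":0,"gripper":0.4},{"x":0.56,"y":0,"z":-0.13,"spin":0,"gripper":0.4},{"x":0.7,"y":0,"z":-0.16,"spin":0,"gripper":0.4},{"x":0.84,"y":0,"z":-0.2,"spin":0,"gripper":0.4},{"x":0.97,"y":0,"z":-0.23,"spin":0,"gripper":0.4}]' 15; python3 go.py .534 -.304 .085 13.7
```

```text
t: 6.25
tool_pos: [0.531, -0.2071, 0.0872]
tool_rot: [-1.313, 1.029, -1.031]
force: [-0.7, -0.0, -0.9]
opening: 0.626
shares [ 0.474  0.011 -0.101] spin 0.0 t 6.25 pos [ 0.531  -0.2071  0.0872] yaw 13.78 F [-0.7 -0.  -0.9] open 0.626 q6 [-0.58  0.58  1.47  0.    1.08 -0.82] tilt [ 0.001 -0.    -1.   ]
```

```bash
python3 -m crank '[{"x":0.1,"y":0,"z":-0.02,"spin":0,"gripper":0.4},{"x":0.22,"y":0,"z":-0.05,"spin":0,"gripper":0.4},{"x":0.34,"y":0,"z":-0.07,"spin":0,"gripper":0.4},{"x":0.43,"y":0,"z":-0.09,"spin":0,"gripper":0.4},{"x":0.474,"y":0,"z":-0.1,"spin":0,"gripper":0.4},{"x":0.474,"y":0,"z":-0.1,"spin":0,"gripper":0.4},{"x":0.474,"y":0,"z":-0.1,"spin":0,"gripper":0.4}]' 15; python3 go.py .534 -.304 .045 13.7;  python3 - <<'E'
from h import *
im,d=r.grab_frame('scene'); np.savez('scene3.npz',im=im,d=d)
cv2.imwrite('pics/scene3.png',cv2.convertScaleAbs(cv2.resize(im[140:300,80:280],None,fx=4,fy=4)[:600],alpha=1.3))
E
```

```text
t: 6.95
tool_pos: [0.534, -0.3032, 0.087]
tool_rot: [-1.313, 1.03, -1.03]
force: [-0.3, -0.3, -1.2]
opening: 0.625
shares [ 0.004  0.21  -0.001] spin 0.001 t 6.95 pos [ 0.534  -0.3032  0.087 ] yaw 13.79 F [-0.3 -0.3 -1.2] open 0.625 q6 [-0.71  0.65  1.34  0.    1.16 -0.95] tilt [ 0.001  0.001 -1.   ]
```

View pics/scene3.png

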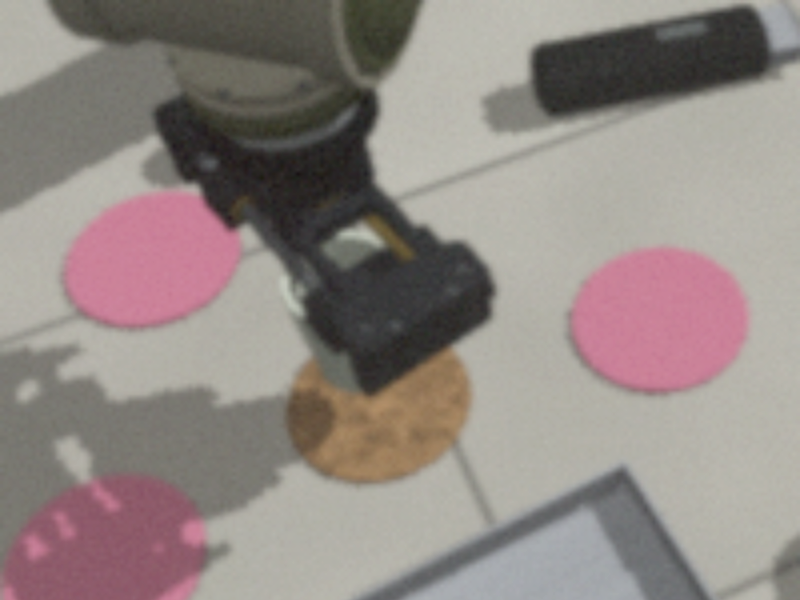

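```bash
python3 -m crank '[{"x":0.004,"y":0.05,"z":0,"spin":0,"gripper":0.4},{"x":0.004,"y":0.11,"z":0,"spin":0,"gripper":0.4},{"x":0.004,"y":0.16,"z":0,"spin":0,"gripper":0.4},{"x":0.004,"y":0.19,"z":0,"spin":0,"gripper":0.4},{"x":0.004,"y":0.2,"z":0,"spin":0,"gripper":0.4},{"x":0.004,"y":0.205,"z":0,"spin":0,"gripper":0.4},{"x":0.004,"y":0.208,"z":0,"spin":0,"gripper":0.4},{"x":0.004,"y":0.21,"z":0,"spin":0,"gripper":0.4}]' 15; python3 go.py .534 -.304 .0455 13.7
```

```text
t: 7.8
tool_pos: [0.5345, -0.3039, 0.0454]
tool_rot: [-1.313, 1.029, -1.03]
force: [0.4, -0.0, -1.5]
opening: 0.625
shares [ 0.    -0.    -0.003] spin 0.001 t 7.8 pos [ 0.5345 -0.3039  0.0454] yaw 13.82 F [ 0.4 -0.  -1.5] open 0.625 q6 [-0.71  0.7   1.38  0.    1.07 -0.95] tilt [ 0.001  0.    -1.   ]
```

```bash
python3 -m crank '[{"x":0,"y":0.004,"z":0,"spin":0,"gripper":0.4},{"x":0,"y":0.008,"z":0,"spin":0,"gripper":0.4},{"x":0,"y":0.008,"z":0,"spin":0,"gripper":0.4}]' 15; python3 go.py .534 -.304 .0455 13.7
```

```text
t: 8.1
tool_pos: [0.5348, -0.3042, 0.0451]
tool_rot: [-1.313, 1.027, -1.032]
force: [-2.1, 1.4, 8.4]
opening: 0.628
shares [-0.002 -0.002 -0.004] spin 0.001 t 8.1 pos [ 0.5348 -0.3042  0.0451] yaw 13.83 F [-2.1  1.4  8.4] open 0.628 q6 [-0.71  0.7   1.38  0.    1.06 -0.95] tilt [ 0.003 -0.001 -1.   ]
```

Contact felt (8 N). Back off slightly, release, then rise.

```bash
python3 -m crank '[{"x":0,"y":0.002,"z":0,"spin":0,"gripper":0.66},{"x":0,"y":0.002,"z":0,"spin":0,"gripper":0.75},{"x":0,"y":0.002,"z":0,"spin":0,"gripper":0.9},{"x":0,"y":0,"z":0,"spin":0,"gripper":1},{"x":0,"y":0,"z":0,"spin":0,"gripper":1},{"x":0,"y":-0.08,"z":0,"spin":0,"gripper":1},{"x":0,"y":-0.2,"z":0,"spin":0,"gripper":1},{"x":0,"y":-0.35,"z":0,"spin":0,"gripper":1},{"x":0,"y":-0.45,"z":0,"spin":0,"gripper":1},{"x":0,"y":-0.5,"z":0,"spin":0,"gripper":1}]' 15; python3 - <<'E'
from h import *
im,d=r.grab_frame('scene'); np.savez('scene4.npz',im=im,d=d)
cv2.imwrite('pics/scene4.png',cv2.convertScaleAbs(cv2.resize(im[140:290,80:280],None,fx=4,fy=4),alpha=1.3))
W=cloud('scene',d)
s=(W[...,2]>.062)&(W[...,2]<.08)&(np.hypot(W[...,0]-.535,W[...,1]+.304)<.05); print(s.sum(),W[s].mean(0) if s.sum() else '')
E
```

```text
t: 9.1
tool_pos: [0.5349, -0.3043, 0.147]
tool_rot: [-1.313, 1.025, -1.034]
force: [-0.1, 0.6, 0.7]
opening: 0.998
183 [ 0.54455913 -0.31018813  0.06924885]
```

View pics/scene4.png

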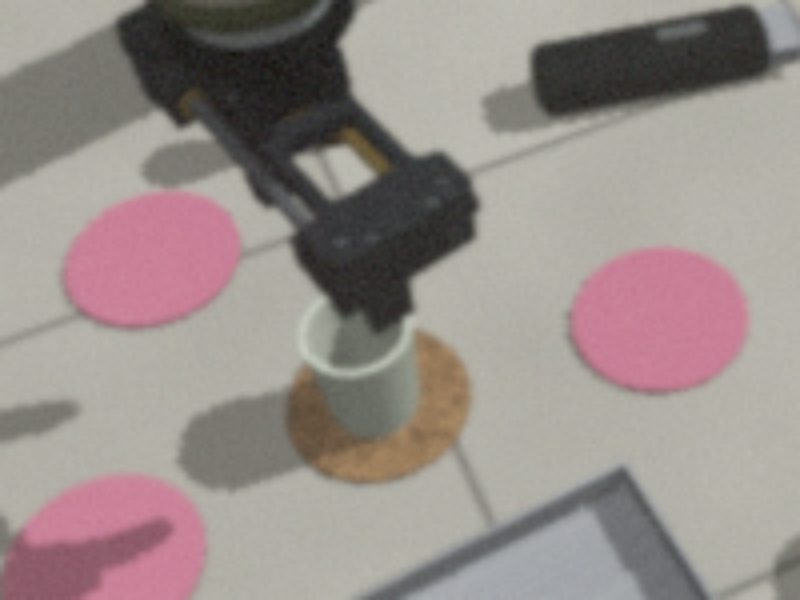

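```bash
python3 go.py .539 .097 .15 13.6
```

```text
shares [-1.944 -0.019  0.499] spin 0.001 t 9.15 pos [ 0.5351 -0.3045  0.1476] yaw 13.83 F [ 0.3 -0.4  1.4] open 0.998 q6 [-0.71  0.58  1.27  0.    1.28 -0.95] tilt [ 0.005 -0.004 -1.   ]
```

```bash
python3 -m crank '[{"x":-0.1,"y":-0.02,"z":0.03,"spin":0.001,"gripper":1},{"x":-0.28,"y":-0.02,"z":0.08,"spin":0.001,"gripper":1},{"x":-0.48,"y":-0.02,"z":0.13,"spin":0.001,"gripper":1},{"x":-0.68,"y":-0.02,"z":0.18,"spin":0.001,"gripper":1},{"x":-0.86,"y":-0.02,"z":0.22,"spin":0.001,"gripper":1},{"x":-1,"y":-0.02,"z":0.26,"spin":0.001,"gripper":1}]'; python3 go.py .539 .097 .15 13.6
```

```text
t: 9.75
tool_pos: [0.537, -0.0956, 0.1498]
tool_rot: [-1.313, 1.028, -1.035]
force: [0.5, -0.5, 1.3]
opening: 1.002
shares [-0.933 -0.004  0.238] spin 0.001 t 9.75 pos [ 0.537  -0.0956  0.1498] yaw 13.69 F [ 0.5 -0.5  1.3] open 1.002 q6 [-0.39  0.47  1.47 -0.    1.19 -0.63] tilt [ 0.003 -0.003 -1.   ]
```

```bash
python3 -m crank '[{"x":-0.18,"y":0,"z":0.05,"spin":0,"gripper":1},{"x":-0.38,"y":0,"z":0.1,"spin":0,"gripper":1},{"x":-0.58,"y":0,"z":0.15,"spin":0,"gripper":1},{"x":-0.76,"y":0,"z":0.2,"spin":0,"gripper":1},{"x":-0.88,"y":0,"z":0.23,"spin":0,"gripper":1},{"x":-0.933,"y":0,"z":0.238,"spin":0,"gripper":1},{"x":-0.933,"y":0,"z":0.238,"spin":0,"gripper":1},{"x":-0.933,"y":0,"z":0.238,"spin":0,"gripper":1}]'; python3 go.py .539 .097 .041 13.6;python3 - <<'E'
from h import *
s=r.read_state();M=R.from_rotvec(s['tool_rot']).as_matrix();p=s['tool_pos']
im,d=r.grab_frame('scene'); np.savez('scene5.npz',im=im,d=d)
im=cv2.resize(im[60:210,240:440],None,fx=4,fy=4)
im=cv2.convertScaleAbs(im,alpha=1.3)
for zz,c in((p[2]-.014,(0,0,255)),(.058,(0,255,255))):
  pts=[p+M@np.array([dx,0,dz]) for dz in(-.061,-.044,.044,.061) for dx in(-.009,.009)]
  for q in (w2p('scene',[[a[0],a[1],zz] for a in pts])-[240,60])*4: cv2.circle(im,tuple(int(i) for i in q),3,c,-1)
cv2.imwrite('pics/scene5.png',im)
E
```

```text
t: 10.55
tool_pos: [0.5391, 0.0961, 0.1488]
tool_rot: [-1.313, 1.029, -1.035]
force: [-0.2, 0.8, 0.2]
opening: 0.997
shares [-0.007  0.539 -0.   ] spin 0.0 t 10.55 pos [0.5391 0.0961 0.1488] yaw 13.67 F [-0.2  0.8  0.2] open 0.997 q6 [-0.04  0.47  1.47 -0.    1.2  -0.28] tilt [ 0.003 -0.003 -1.   ]
```

View pics/scene5.png

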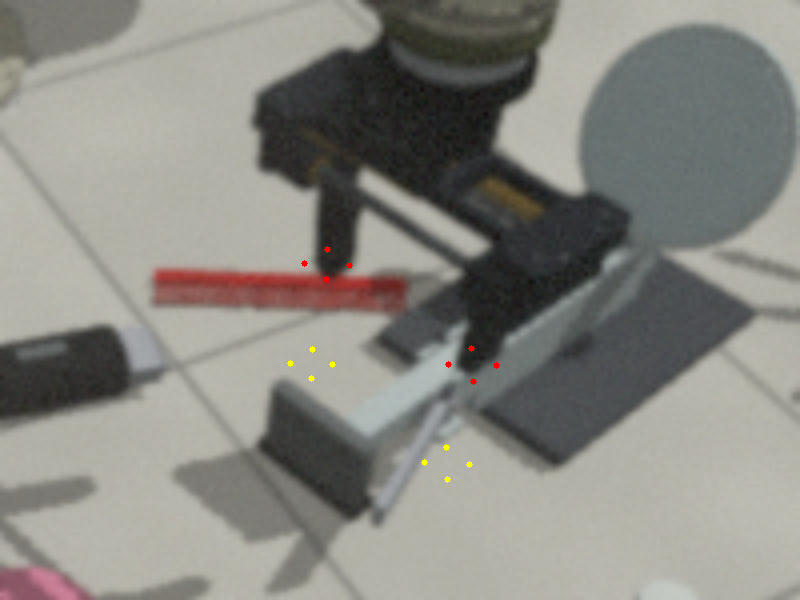

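```bash
cat > model.py <<'E'
from h import *
def draw(npz,out,O,yaw,ft,lev,box,s,bias=(0,0)):
    im=np.load(npz)['im']; x0,y0,x1,y1=box
    im=cv2.convertScaleAbs(cv2.resize(im[y0:y1,x0:x1],None,fx=s,fy=s,interpolation=cv2.INTER_CUBIC),alpha=1.3)
    a=np.radians(yaw); d=np.array([np.cos(a),np.sin(a)]); n=np.array([-d[1],d[0]])
    cam='scene' if 'scene' in npz else 'top'
    def pl(pts,c):
        W=[[*(np.array(O)+x*d+y*n),z] for x,y,z in pts]
        q=((w2p(cam,W)+bias-[x0,y0]+.5)*s).astype(int).reshape(-1,1,2); cv2.polylines(im,[q],True,c,1)
    z=.055
    pl([(ft,-.055,.058),(ft,.02,.058),(ft+.014,.02,.058),(ft+.014,-.055,.058)],(0,0,255))
    pl([(ft-.132,-.01,z),(ft-.132,.01,z),(ft,.01,z),(ft,-.01,z)],(0,255,0))
    L=lambda r,w:(r*np.cos(lev)-w*np.sin(lev),.018+r*np.sin(lev)+w*np.cos(lev),z)
    pl([L(0,-.0035),L(0,.0035),L(.098,.0035),L(.098,-.0035)],(255,0,0))
    for sg in(1,-1): pl([(-.0275,sg*.0125-.0025,.066),(-.0275,sg*.0125+.0025,.066),(-.0325,sg*.0125+.0025,.066),(-.0325,sg*.0125-.0025,.066)],(255,0,255))
    return im,pl
E
python3 - <<'E'
from model import *
O=(.5216,.1299)
im,_=draw('top0.npz','',O,-76.4,.057,.32,(115,165,195,225),10); cv2.imwrite('pics/m_top.png',im[:600])
im,_=draw('scene5.npz','',O,-76.4,.057,.32,(300,100,400,190),7,(0,0)); cv2.imwrite('pics/m_scene.png',im)
E
```

```text
(no output)
```

View pics/m_top.png

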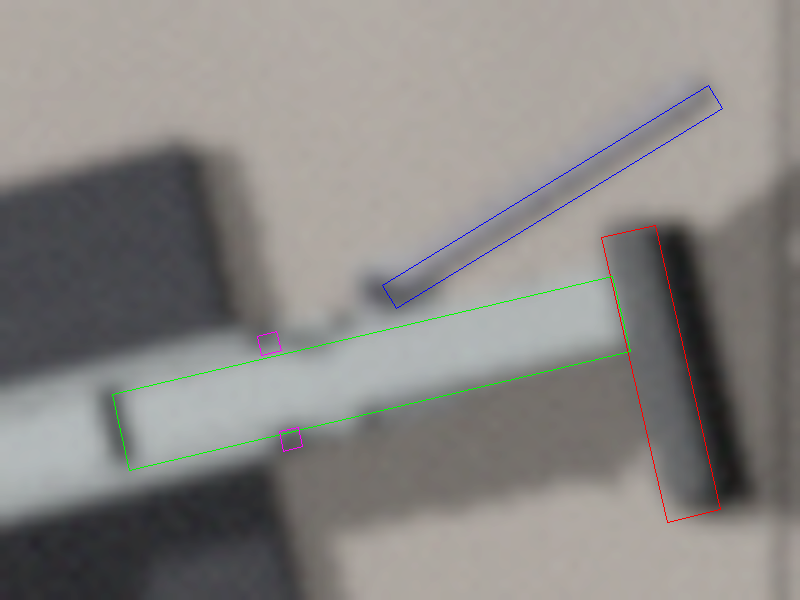

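View pics/m_scene.png

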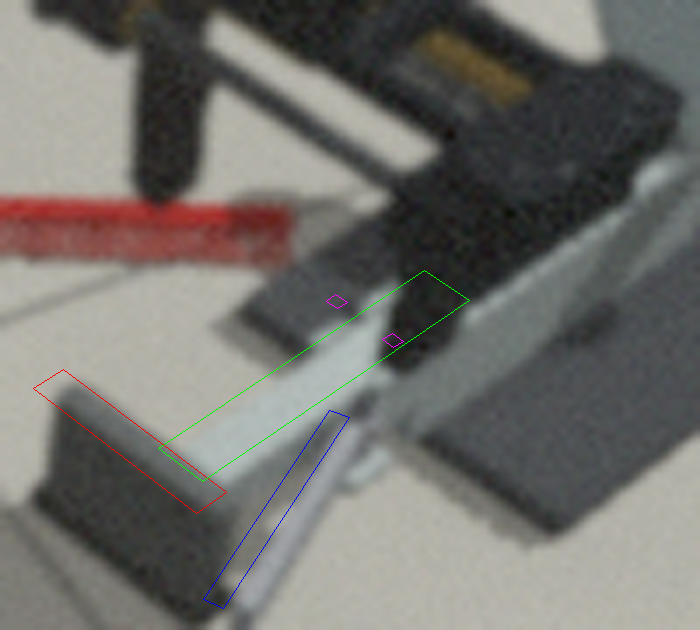

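```bash
python3 - <<'E'
from h import *
im,d=r.grab_frame('top'); np.savez('top5.npz',im=im,d=d)
c=im[170:230,285:365]; cv2.imwrite('pics/cup_top.png',cv2.convertScaleAbs(cv2.resize(c,None,fx=7,fy=7,interpolation=cv2.INTER_CUBIC),alpha=1.3))
s=np.load('scene5.npz')['im']; c2=s[190:260,140:210]; cv2.imwrite('pics/cup_sc.png',cv2.convertScaleAbs(cv2.resize(c2,None,fx=7,fy=7,interpolation=cv2.INTER_CUBIC),alpha=1.3))
cv2.imwrite('pics/top5.png',cv2.convertScaleAbs(cv2.resize(im,(768,576)),alpha=1.3))
E
```

```text
(no output)
```

View pics/cup_top.png

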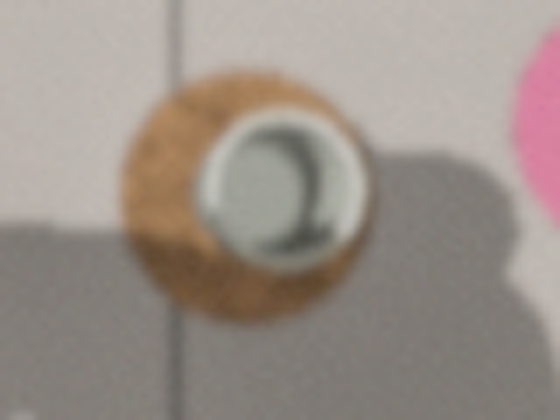

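View pics/cup_sc.png

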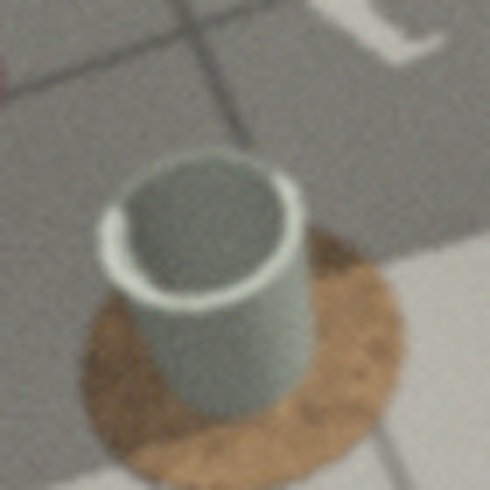

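View pics/top5.png

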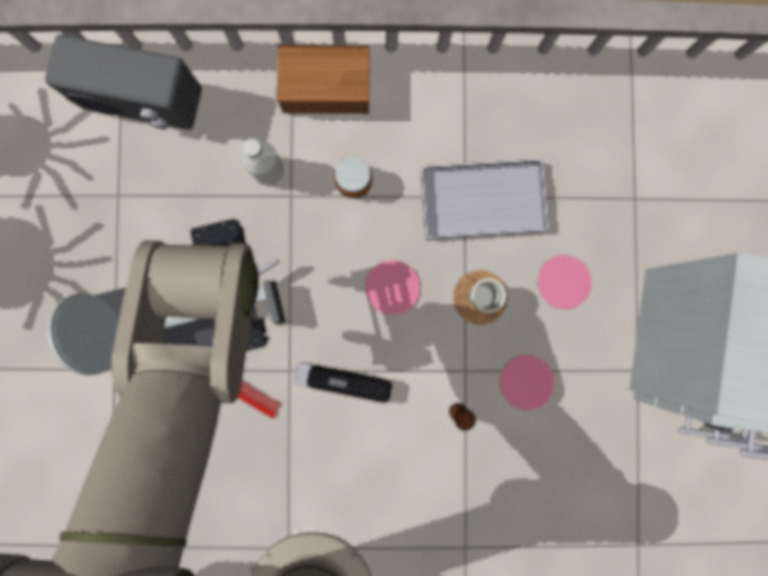

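```bash
python3 - <<'E'
from h import *
def off(u,v): return (u+.5)/7-.5,(v+.5)/7-.5
u,v=off(284,190); print('cup top',atz('top',[[285+u,170+v]],.072)); u,v=off(250,197); print('cork top',atz('top',[[285+u,170+v]],.004))
u,v=off(203,228); print('cup scene',atz('scene',[[140+u,190+v]],.072)); u,v=off(243,356); print('cork scene',atz('scene',[[140+u,190+v]],.004))
print('true-n placed tcp .5348 -.3042')
E
```

```text
cup top [[ 0.53390845 -0.30482687  0.072     ]]
cork top [[ 0.53357168 -0.30490898  0.004     ]]
cup scene [[ 0.53728737 -0.30254633  0.072     ]]
cork scene [[ 0.53703299 -0.30186244  0.004     ]]
true-n placed tcp .5348 -.3042
```

```bash
python3 go.py .5407 .098 .041 13.6|cut -c1-90; python3 -m crank '[{"x":-0.007,"y":0.1,"z":0.01,"spin":0,"gripper":1},{"x":-0.007,"y":0.22,"z":0.01,"spin":0,"gripper":1},{"x":-0.007,"y":0.33,"z":0.01,"spin":0,"gripper":1},{"x":-0.007,"y":0.42,"z":0.01,"spin":0,"gripper":1},{"x":-0.007,"y":0.5,"z":0.01,"spin":0,"gripper":1},{"x":-0.007,"y":0.54,"z":0.01,"spin":0,"gripper":1},{"x":-0.007,"y":0.54,"z":0.01,"spin":0,"gripper":1}]' 25; python3 go.py .5407 .098 .041 13.6
python3 - <<'E'
from model import *
im,d=r.grab_frame('scene'); np.savez('scene6.npz',im=im,d=d)
cv2.imwrite('pics/scene6.png',cv2.convertScaleAbs(cv2.resize(im[90:190,300:400],None,fx=6,fy=6,interpolation=cv2.INTER_CUBIC),alpha=1.3))
E
```

```text
shares [-0.011  0.54   0.009] spin 0.0 t 10.65 pos [0.5392 0.0957 0.1491] yaw 13.61 F [-0.
t: 11.35
tool_pos: [0.5409, 0.0965, 0.0403]
tool_rot: [-1.313, 1.031, -1.036]
force: [-0.0, 0.1, 0.4]
opening: 0.998
shares [-0.008 -0.003  0.001] spin -0.0 t 11.35 pos [0.5409 0.0965 0.0403] yaw 13.54 F [-0.   0.1  0.4] open 0.998 q6 [-0.04  0.62  1.58 -0.    0.94 -0.27] tilt [ 0.001 -0.003 -1.   ]
```

View pics/scene6.png

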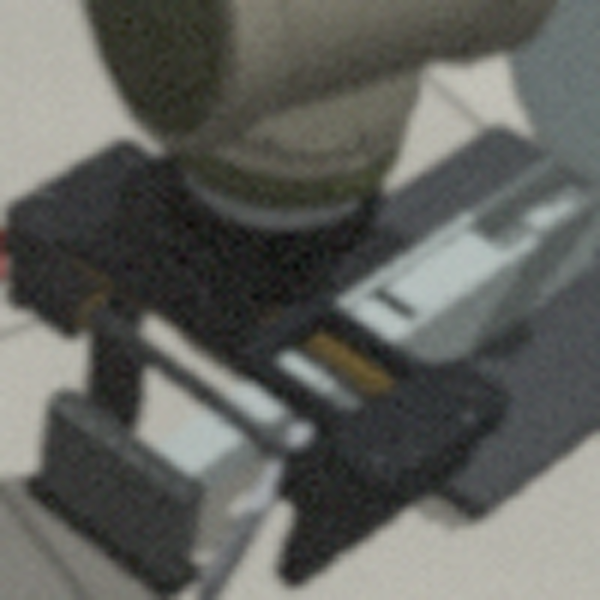

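```bash
python3 -m crank '[{"x":0.01,"y":0,"z":0,"spin":0,"gripper":1},{"x":0.02,"y":0,"z":0,"spin":0,"gripper":1},{"x":0.03,"y":0,"z":0,"spin":0,"gripper":1}]'; for i in 1; do python3 go.py .54 .1 .04 13.6 | tail -1; done
```

```text
t: 11.7
tool_pos: [0.543, 0.0906, 0.0417]
tool_rot: [-1.312, 1.029, -1.037]
force: [-0.4, 0.6, -0.1]
opening: 1.003
shares [-0.049  0.008 -0.004] spin -0.0 t 11.7 pos [0.543  0.0906 0.0417] yaw 13.56 F [-0.4  0.6 -0.1] open 1.003 q6 [-0.05  0.62  1.57 -0.    0.94 -0.28] tilt [ 0.004 -0.003 -1.   ]
```

```bash
python3 -m crank '[{"x":0.01,"y":0,"z":0,"spin":0,"gripper":1},{"x":0.015,"y":0,"z":0,"spin":0,"gripper":1}]'; python3 -m crank '[{"x":0.01,"y":0,"z":0,"spin":0,"gripper":1},{"x":0.015,"y":0,"z":0,"spin":0,"gripper":1}]';python3 -m crank '[{"x":0.01,"y":0,"z":0,"spin":0,"gripper":1},{"x":0.015,"y":0,"z":0,"spin":0,"gripper":1}]'
```

```text
t: 11.9
tool_pos: [0.5437, 0.0879, 0.0419]
tool_rot: [-1.311, 1.03, -1.037]
force: [-0.2, 3.9, 1.1]
opening: 0.998
t: 12.1
tool_pos: [0.5444, 0.0852, 0.042]
tool_rot: [-1.31, 1.03, -1.037]
force: [0.8, 4.5, 0.8]
opening: 0.999
t: 12.3
tool_pos: [0.5451, 0.0823, 0.042]
tool_rot: [-1.31, 1.03, -1.037]
force: [0.5, 5.8, -0.6]
opening: 0.998
```

```bash
python3 -m crank '[{"x":0.02,"y":0.003,"z":0,"spin":0,"gripper":1},{"x":0.04,"y":0.005,"z":0,"spin":0,"gripper":1},{"x":0.06,"y":0.005,"z":0,"spin":0,"gripper":1},{"x":0.08,"y":0.005,"z":0,"spin":0,"gripper":1},{"x":0.1,"y":0.005,"z":0,"spin":0,"gripper":1},{"x":0.12,"y":0.005,"z":0,"spin":0,"gripper":1},{"x":0.14,"y":0.005,"z":0,"spin":0,"gripper":1},{"x":0.155,"y":0.005,"z":0,"spin":0,"gripper":1},{"x":0.165,"y":0.005,"z":0,"spin":0,"gripper":1},{"x":0.165,"y":0.005,"z":0,"spin":0,"gripper":1}]'; python3 go.py .54 .1 .04 13.6
python3 - <<'E'
from model import *
im,d=r.grab_frame('scene'); np.savez('scene7.npz',im=im,d=d)
cv2.imwrite('pics/scene7.png',cv2.convertScaleAbs(cv2.resize(im[90:190,300:400],None,fx=6,fy=6,interpolation=cv2.INTER_CUBIC),alpha=1.3))
im,d=r.grab_frame('top'); np.savez('top7.npz',im=im,d=d)
cv2.imwrite('pics/top7.png',cv2.convertScaleAbs(cv2.resize(im[160:230,100:200],None,fx=6,fy=6,interpolation=cv2.INTER_CUBIC),alpha=1.3))
E
```

```text
t: 13.3
tool_pos: [0.553, 0.0507, 0.0413]
tool_rot: [-1.308, 1.031, -1.037]
force: [0.9, 7.6, 3.2]
opening: 1.001
shares [-0.255  0.006 -0.006] spin -0.001 t 13.3 pos [0.553  0.0507 0.0413] yaw 13.45 F [0.9 7.6 3.2] open 1.001 q6 [-0.12  0.63  1.56  0.    0.95 -0.36] tilt [ 0.005  0.    -1.   ]
```

View pics/scene7.png

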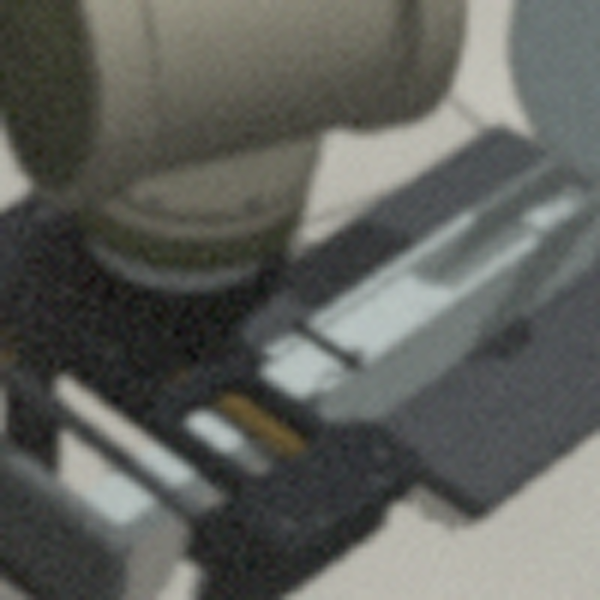

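View pics/top7.png

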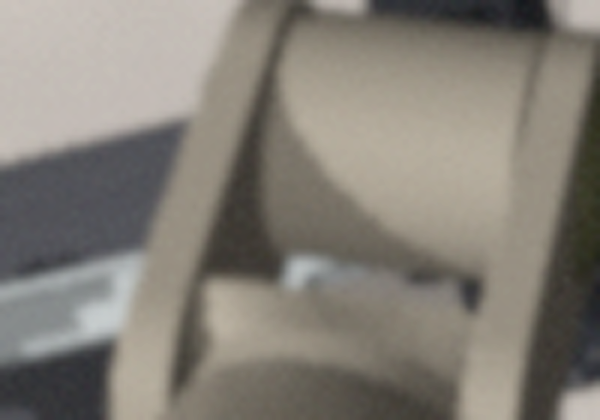

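```bash
python3 - <<'E'
from model import *
im=np.load('scene7.npz')['im']; im0=np.load('scene0.npz')['im']
f=lambda a: cv2.convertScaleAbs(cv2.resize(a[135:165,335:375],None,fx=14,fy=14,interpolation=cv2.INTER_CUBIC),alpha=1.4)
cv2.imwrite('pics/z7.png',np.hstack([f(im0)[:, :],f(im)])[:600,:])
print(np.hstack([f(im0),f(im)]).shape)
E
```

```text
(420, 1120, 3)
```

```bash
python3 - <<'E'
import cv2
a=cv2.imread('pics/z7.png'); cv2.imwrite('pics/z7s.png',cv2.resize(a,(800,300)))
E
```

```text
(no output)
```

View pics/z7s.png

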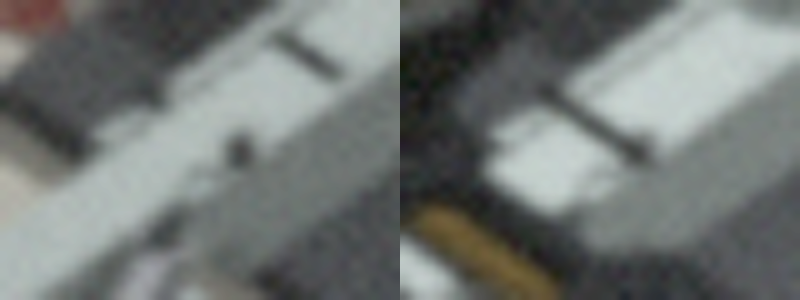

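```bash
python3 - <<'E'
from h import *
O=np.array([.527,.134]);d=np.array([.235,-.972]);n=np.array([.972,.235])
g=lambda x,y,z: w2p('scene',[[*(O+x*d+y*n),z]])[0]
a=g(-.03,0,.062);b=g(-.03,0,.055); c=g(-.029,0,.055); print('peg mid',a,'index',b,'per mm d',c-b, 'per mm n',g(-.03,.001,.055)-b)
print('pegs',g(-.03,.0125,.062),g(-.03,-.0125,.062), 'band ends at index',g(-.03,.01,.055),g(-.03,-.01,.055))
im=np.load('scene7.npz')['im'].astype(float).mean(2)
# profile along d near bar centre: sample lines at lateral offsets, find dark min
for y in(-.006,-.003,0,.003,.006):
    xs=np.arange(-.05,-.01,.0005); q=np.array([g(x,y,.055) for x in xs]).astype(np.float32)
    v=cv2.remap(im.astype(np.float32),q[:,0].reshape(1,-1),q[:,1].reshape(1,-1),cv2.INTER_LINEAR)[0]
    w=np.clip(np.median(v)-15-v,0,None); w[np.abs(xs-xs[np.argmin(v[10:-10])+10])>.006]=0
    print(y,(w*xs).sum()/w.sum(),v.min(), np.median(v))
E
```

```text
peg mid [354.06149198 147.43825888] index [353.53116794 149.5728903 ] per mm d [-0.28265305  0.1918529 ] per mm n [0.32150873 0.22269805]
pegs [358.13164628 150.24051941] [350.045776  144.6723461] band ends at index [356.76184876 151.81034884] [350.33491493 147.35856884]
-0.006 -0.03699559748571419 67.916664 142.01643
-0.003 -0.03708704046619089 73.59375 142.49219
0 -0.03730292805649244 71.86686 140.86948
0.003 -0.03774124758911082 67.22917 133.54036
0.006 -0.03812656320433933 58.427082 119.8055
```

```bash
python3 -m crank '[{"x":0.01,"y":0,"z":0,"spin":0,"gripper":1},{"x":0.02,"y":0,"z":0,"spin":0,"gripper":1},{"x":0.03,"y":0,"z":0,"spin":0,"gripper":1},{"x":0.03,"y":0,"z":0,"spin":0,"gripper":1}]'; python3 go.py .54 .1 .04 13.6
cat > meas.py <<'E'
from model import *
import sys
k=sys.argv[1]
im,dd=r.grab_frame('scene'); np.savez(f'scene{k}.npz',im=im,d=dd)
O=np.array([.527,.134]);d=np.array([.235,-.972]);n=np.array([.972,.235])
g=lambda x,y,z: w2p('scene',[[*(O+x*d+y*n),z]])[0]
f=im.astype(float).mean(2).astype(np.float32)
for y in(-.006,-.003,0,.003,.006):
    xs=np.arange(-.05,-.01,.0005); q=np.array([g(x,y,.055) for x in xs]).astype(np.float32)
    v=cv2.remap(f,q[:,0].reshape(1,-1),q[:,1].reshape(1,-1),cv2.INTER_LINEAR)[0]
    w=np.clip(np.median(v)-15-v,0,None); w[np.abs(xs-xs[np.argmin(v[10:-10])+10])>.006]=0
    print(y,((w*xs).sum()/w.sum()).round(4),v.min())
cv2.imwrite(f'pics/s{k}.png',cv2.convertScaleAbs(cv2.resize(im[110:190,290:390],None,fx=7,fy=7,interpolation=cv2.INTER_CUBIC),alpha=1.3))
E
python3 meas.py 8
```

```text
t: 13.8
tool_pos: [0.5543, 0.0457, 0.0414]
tool_rot: [-1.307, 1.032, -1.036]
force: [0.8, 9.7, 1.4]
opening: 1.001
shares [-0.281  0.007 -0.007] spin -0.001 t 13.8 pos [0.5543 0.0457 0.0414] yaw 13.42 F [0.8 9.7 1.4] open 1.001 q6 [-0.13  0.63  1.56  0.    0.95 -0.37] tilt [ 0.004  0.002 -1.   ]
-0.006 -0.0317 70.54362
-0.003 -0.0317 73.5
0 -0.032 69.6582
0.003 -0.0322 64.87012
0.006 -0.0345 60.770832
```

View pics/s8.png

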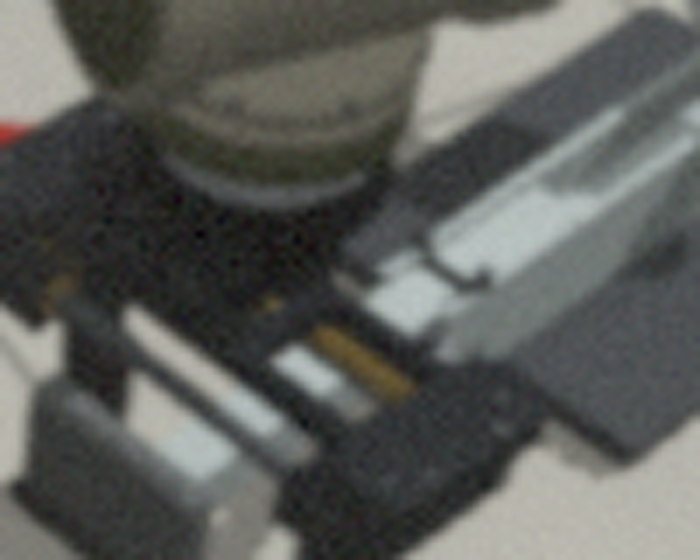

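```bash
python3 -m crank '[{"x":0.006,"y":0,"z":-0.01,"spin":0,"gripper":1},{"x":0.006,"y":0,"z":-0.02,"spin":0,"gripper":1},{"x":0.006,"y":0,"z":-0.022,"spin":0,"gripper":1},{"x":0.006,"y":0,"z":-0.022,"spin":0,"gripper":1}]' 30; python3 go.py .54 .1 .04 13.6; python3 meas.py 9
```

```text
t: 14.25
tool_pos: [0.5518, 0.0444, 0.0418]
tool_rot: [-1.302, 1.03, -1.039]
force: [5.4, 11.0, -1.4]
opening: 0.999
shares [-0.284  0.009  0.007] spin -0.001 t 14.25 pos [0.5518 0.0444 0.0418] yaw 13.36 F [ 5.4 11.  -1.4] open 0.999 q6 [-0.14  0.62  1.57  0.01  0.94 -0.37] tilt [ 0.009  0.003 -1.   ]
-0.006 -0.0312 65.44694
-0.003 -0.0312 73.583336
0 -0.0315 72.85156
0.003 -0.0317 63.457684
0.006 -0.033 67.50553
```

```bash
python3 -m crank '[{"x":0.005,"y":0,"z":-0.015,"spin":0,"gripper":0.9},{"x":0.005,"y":0,"z":-0.015,"spin":0,"gripper":0.8},{"x":0.005,"y":0,"z":-0.015,"spin":0,"gripper":0.7},{"x":0.005,"y":0,"z":-0.015,"spin":0,"gripper":0.65},{"x":0.005,"y":0,"z":-0.015,"spin":0,"gripper":0.65}]' 30; python3 go.py .54 .1 .04 13.6; python3 meas.py 10
```

```text
t: 14.8
tool_pos: [0.547, 0.0433, 0.041]
tool_rot: [-1.305, 1.035, -1.035]
force: [-6.7, 5.7, 0.5]
opening: 0.649
shares [-0.284  0.006  0.031] spin -0.001 t 14.8 pos [0.547  0.0433 0.041 ] yaw 13.34 F [-6.7  5.7  0.5] open 0.649 q6 [-0.14  0.62  1.58  0.01  0.94 -0.38] tilt [ 0.003  0.004 -1.   ]
-0.006 -0.0309 65.53971
-0.003 -0.0309 74.444664
0 -0.031 73.09798
0.003 -0.0313 62.17057
0.006 -0.0345 65.88021
```

View pics/s10.png

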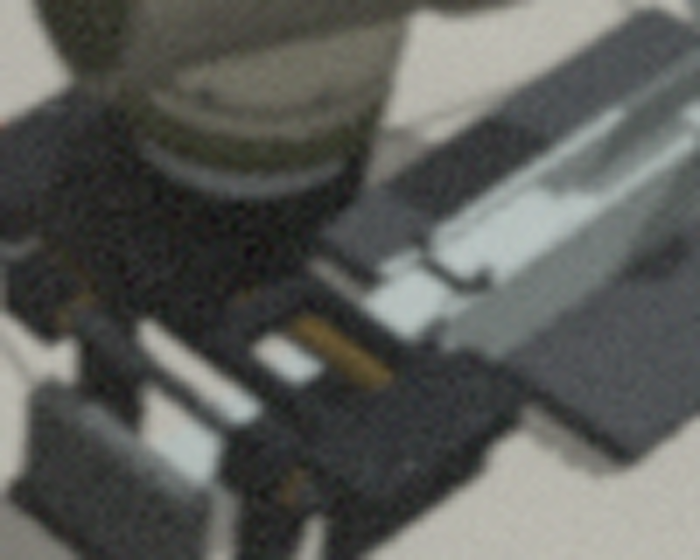

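```bash
python3 -m crank '[{"x":0.003,"y":0,"z":0.01,"spin":0,"gripper":0.6},{"x":0.003,"y":0,"z":0.015,"spin":0,"gripper":0.5},{"x":0.003,"y":0,"z":0.015,"spin":0,"gripper":0.42},{"x":0.003,"y":0,"z":0.015,"spin":0,"gripper":0.36},{"x":0.003,"y":0,"z":0.015,"spin":0,"gripper":0.3},{"x":0.003,"y":0,"z":0.015,"spin":0,"gripper":0.2},{"x":0.003,"y":0,"z":0.015,"spin":0,"gripper":0.2}]' 30; python3 go.py .54 .1 .04 13.6; python3 meas.py 11
```

```text
t: 15.55
tool_pos: [0.5524, 0.0448, 0.0409]
tool_rot: [-1.298, 1.033, -1.038]
force: [12.6, 15.9, -8.8]
opening: 0.336
shares [-0.283  0.006  0.003] spin -0.002 t 15.55 pos [0.5524 0.0448 0.0409] yaw 13.26 F [12.6 15.9 -8.8] open 0.336 q6 [-0.14  0.63  1.57  0.01  0.94 -0.37] tilt [ 0.009  0.007 -1.   ]
-0.006 -0.0313 67.45443
-0.003 -0.031 72.5
0 -0.031 73.72949
0.003 -0.0314 61.665363
0.006 -0.0326 67.08333
```

View pics/s11.png

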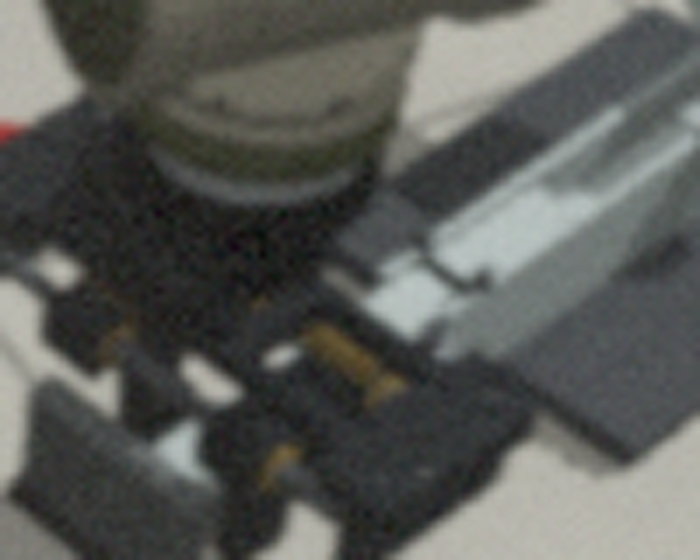

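```bash
python3 -m crank '[{"x":0.003,"y":0,"z":0,"spin":0,"gripper":0.2},{"x":0.003,"y":0,"z":0.003,"spin":0,"gripper":0.2},{"x":0.003,"y":0,"z":0.003,"spin":0,"gripper":0.2},{"x":0.003,"y":0,"z":0.003,"spin":0,"gripper":0.2},{"x":0.003,"y":0,"z":0.003,"spin":0,"gripper":0.2}]' 35; python3 go.py .54 .1 .04 13.6; python3 meas.py 12; python3 - <<'E'
from h import *
im=np.load('scene12.npz')['im']
cv2.imwrite('pics/s12b.png',cv2.convertScaleAbs(cv2.resize(im[140:200,280:380],None,fx=8,fy=8,interpolation=cv2.INTER_CUBIC),alpha=1.5))
E
```

```text
t: 16.1
tool_pos: [0.5525, 0.0449, 0.0408]
tool_rot: [-1.298, 1.035, -1.036]
force: [-1.6, 8.4, 0.8]
opening: 0.336
shares [-0.283  0.006  0.002] spin -0.002 t 16.1 pos [0.5525 0.0449 0.0408] yaw 13.24 F [-1.6  8.4  0.8] open 0.336 q6 [-0.14  0.63  1.57  0.01  0.94 -0.37] tilt [ 0.007  0.008 -1.   ]
-0.006 -0.0312 68.1416
-0.003 -0.0311 73.375
0 -0.0313 73.03972
0.003 -0.0313 66.19629
0.006 -0.0343 67.11198
```

View pics/s12b.png

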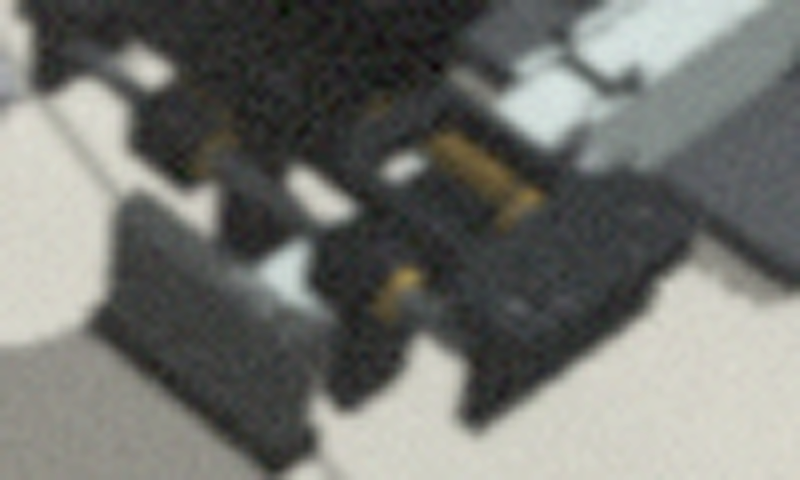

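```bash
python3 - <<'E'
from h import *
im=np.load('scene12.npz')['im']; cv2.imwrite('pics/full12.png',cv2.resize(im,(768,576)))
E
```

```text
(no output)
```

View pics/full12.png

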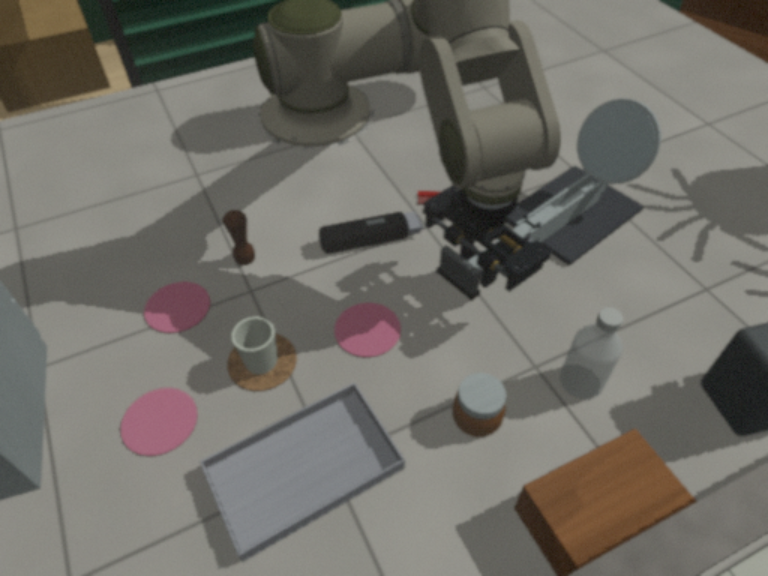

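The cup stands at (255,345) on the cork coaster and the bystanders are where they were. The fingers straddle the leg at (490,255), and the band lies between the pegs. I'm handing the job in.

```bash
python3 -c "
from plant import r
print(r.close_job()); print(r.read_state()['t'], r.read_state()['opening'])"
```

```text
the job is handed in; nothing more can be done
None
the job is handed in; nothing more can be done
```

The job is handed in at about 16.2 s. The cup stands on the cork coaster, and the leg is held at its mark with the lever squeezed shut. No verdict was reported.

**What I did:** I lifted the white cup and set it down upright on the cork coaster. Then I lowered the open fingers either side of the bar and the lever and pulled the foot out about 44 mm; the force read 9.7 N, as expected at the mark. With the leg held there, I closed the grip over leg and lever, finally at 35 N, and did not let go.

**Last checks that agreed:**
- **Cup:** its rim centre is within 1 mm of the coaster centre in both cameras, and it looks upright.
- **Band:** about 0.5 mm past the line between the pegs in the scene picture, with an uncertainty of 1–2 mm.
- **Bystanders:** they look unmoved in the last scene picture. The comb is mostly hidden behind the arm there.

**Checks that were weak or disagreed:**
- **Lever:** the fingers hide it from both cameras, so I judge it shut only from the opening. That reads 0.336, about 29.6 mm, slightly under the expected 31.5 mm. A lever left 0.06 rad open would have given about 37 mm.
- **Camera offset:** the two cameras disagreed by up to about 9 mm in absolute position at the stand. I therefore set the mark by comparing band and pegs within the same camera, and the distance the gripper had travelled agreed to about 1 mm.

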